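# Test the stop button and reset the station

## Robot

A 6-joint arm with a two-finger parallel gripper is mounted at the origin on a cart in front of the work surface, level with it; the furniture and walls round the work are solid. World frame = base frame: x ahead of the robot, y to its left, z up, the work surface at z = 0. Lengths are in m, angles in degrees, forces in N, time in s.
With the tool pointing down it reaches from about 0.25 to 0.725 m from the base axis. Payload 9.7 kg.
Tool frame: the origin (TCP) lies at the very end of the fingers, on their centre line; the grasp point (between the pads) lies 19 mm behind it (bot.grip_point_offset is the distance from the TCP to the grasp point, in m); y points along the fingers, x is the direction in which the jaws open and shut, and the axes are right-handed (so a half turn about y gives the same grasp; the last joint's range is limited). The gripper opens to 85 mm and grips with 20 to 120 N. Pads are 22 mm wide; open, the fingers measure 114 mm over their backs; the gripper's body (76 mm by 85 mm) begins 54 mm behind the grasp point. The pads swing forward as they close: fully open they stand 13 mm farther back than shut.
Start: joints at [-68.526, 4.979, 10.078, 95.1, 0, 90], TCP at [0.201, -0.512, 0.231] pointing down, gripper open.
Joint ranges: [-179.16, 179.16], [-48.56, 103.87], [-65.8, 70.77], [-126.05, 130.52], [-82.76, 87.17], [-180, 180]. Speed limits (degrees/s): [127.2, 127.2, 147.25, 180, 180, 180].

## Interface

Orientations are given as [roll, pitch, yaw] about the fixed x, y, z axes, in that order (R = Rz(yaw) Ry(pitch) Rx(roll)).
In Python, from workcell import bot gives the robot as it stands.
- The arm moves only by the shell command python3 -m inch 'ROWS' [FORCE]. ROWS is JSON, a list of rows, each a list of 3 entries, a list of its own where there are three numbers: the shift along the tool's x, y, z in mm, then the turn, a rotation vector about the tool's x, y, z in rad, then the finger opening in mm, from 0 to 85.4. In form: [[[x, y, z], [ax, ay, az], grip], ...]. A call has 1 to 20 rows; each row is the pose to reach, as a shift and turn from the pose measured when the call began, along the tool's axes at that moment; what a row does not reach only later rows make up. A row lasts 1/10 s, in which the tool goes at most 50 mm and 8.59 degrees, less where a joint would pass 70% of its speed; a pose out of reach is approached as far as the arm can. A call with a gripper value outside its range is refused whole. The fingers move at their own pace and stop on an object; FORCE is the grip in N (left out, the last holds). Time passes only in rows, so rows that repeat a pose let the fingers close. It gives the time, the measured TCP pose, the force and the opening at its end, in the units of the state.
- bot.get_obs(): the state, without advancing time (a new reading comes with each control period).
- bot.camera(name): name is "scene" or "top" or "wrist"; returns a dict with "frame" (400x640x3 uint8, red, green, blue), "mtx" (3x3 intrinsics, pixels), "k1" (the pictures are not rectified: a ray, as slopes to the right and down, at radius r is drawn at 1 + k1 r^2 times it, then the intrinsics apply), "origin" and "orientation" of the camera in the world. Camera axes: x right, y down, z forward; pixel columns grow to the right and rows downward; lengths in m; the calibration is good to about 2 mm. A picture is of the moment at which its call begins. There is no depth.
- bot.job_done(): hands the job in, once; it reports no verdict.
Trained networks look in a picture, given as the dict that the camera call returned (one of the last four; its "shot" number tells which), for a name from the list of things; names that differ only in an ending like _2 or _b are one class to them, and where a whole thing is asked for, a point or a joint stands for the part that bears it (a point fixed in the world has none). Each returns a list of dicts, best first, with "confidence" (0 to 1); they miss things now and then, are a little off and sometimes report something else, mostly with a low value. They report only what shows in the picture. A call takes as long as a camera call.
- bot.search_frame(picture, name): "box" ([left, top, right, bottom] in pixels, round what is visible of it).
- bot.cut_out(picture, name): "region" (400x640 bool, what is visible of it) and "box" ([left, top, right, bottom] in pixels, round what is visible of it).
The state is a dict: "time": time; "q": joint angles; "qd": joint speeds; "joint_efforts": joint torques, N m; "ee_pos": TCP position; "tcp_rot": TCP orientation; "wrist_force": force on the tool from outside, world axes, zero at the start; "torque": the same for the moment, N m; "opening": finger opening in m.
Only numpy, scipy, OpenCV 4.12 (cv2) and the standard library are available. Lean on these libraries where they do the work, as an engineer would, in place of code of your own. Each camera call takes 0.05 s, during which the arm holds its last target. There are 200 camera calls.

## Task

Carry out the stop test on the yellow station: push the red mushroom button fully in so that it latches, then twist its head clockwise (seen from above) by pushing on the side of its raised bar until it springs back out, and last press the blue reset button right down and let it come up. Only push with the fingers: do not pinch the bar between the fingers, and leave the part box, the fan and the screwdriver where they are.

Things in the scene. Friction and masses are not known exactly. Their poses are not given: they have to be found in the camera images.
- stop_station: control box screwed to the bench, grey base with a yellow lid, 80 (x) x 190 (y) x 60 mm high. Origin: centre of its underside, on the bench. z up; the red stop button stands on the lid at y = +50 mm, x = 0, the blue reset button at y = -50 mm, x = 0, in its own frame.
- stop_button (a joint): press depth of the red mushroom button, m: 0 = out, 0.007 = fully in. A spring with a latch: it takes about 7 N, snaps over half way and then stays fully in by itself, held down with 4 to 5 N. A twist of the head brings it up again.
- stop_head (a joint): twist of the red head, rad, positive clockwise seen from above, 0 at rest, stop at 1.0. A light spring turns it back to 0 (up to 0.05 N m). While latched in, twisting lifts the head about 10 mm per rad (needs up to about 0.07 N m); past about 0.4 rad it springs fully out by itself. A twisted head cannot be pressed fully in.
- bar_top (a point): centre of the top of the raised bar on the red head, on the twist axis; 111 mm above the bench when out, 104 mm when latched. The bar is 56 mm long and 13 mm wide over its flanks. x is across the bar, y along it; both turn with the head and at twist 0 are the station's x and y. Its top strip (8 mm wide) stands 3 mm above the flanks.
- bar_end (a point): middle of the top edge of the bar's end on the side away from the blue button: 28 mm along the bar from bar_top. Clockwise moves this end towards the station's +x.
- bar_near_flank: flank of the bar on the -x side of the head, 3.5 mm thick, 54 mm long, 20 mm high. Its origin is the centre of the red disc's underside (30 mm below bar_top), on the twist axis. The disc has 50 mm diameter; its dome lies 18 mm below the bar's top at the middle, 24 mm at the rim.
- bar_far_flank: the same on the +x side of the head; same origin.
- reset_button (a joint): press depth of the blue button, m: 0 = up, 0.006 = right down; plain spring, about 5 N at the bottom, comes up by itself.
- reset_button_top (a point): centre of the top of the blue button (28 mm diameter), 82 mm above the bench when up.
- part_box: bystander, loose: small white closed box, 39 x 55 x 30 mm, on the bench near the red button's end of the station. Origin: centre of its underside.
- fan: bystander, loose: small black axial fan with a wire, 68 x 112 x 26 mm, on the bench behind the station (its +x side). Origin: on its underside.
- screwdriver: bystander, loose: small yellow and black screwdriver, 120 mm long, 19 mm thick, lying on the bench near the blue button's end of the station. Origin: on its underside, at mid length.

How it is judged:
By the outcome, as a careful person would: the job done as asked, in the order asked, and still so for the second after the job is handed in, with the robot touching nothing.
It also fails if it takes over 42 s, if anything falls off the work surface, if the arm or the gripper's body presses on something with over 40 N, if the wrist force passes 120 N, or if a joint passes its speed limit or range.

## Working session

There is one attempt and no reset: what is moved stays moved. The work goes in short steps, Python scripts to look and compute and a shell command to move; the robot and the scene stay as the last step left them, time stands still between calls to the robot, and variables do not carry over. Pictures are saved under pics/ and viewed, about 8 in all and at most 12, crops included, and the job is handed in when it is done.

```bash
mkdir -p pics; ls; cat > h.py <<'E'
import numpy as np, cv2
from scipy.spatial.transform import Rotation as R
from workcell import bot
def rot(o):
    o=np.array(o,float)
    return o if o.shape==(3,3) else R.from_euler('xyz',o,degrees=True).as_matrix()
def ray(c,px):
    m=np.array(c['mtx']); k=c['k1']
    d=np.array([(px[0]-m[0,2])/m[0,0],(px[1]-m[1,2])/m[1,1]]); u=d.copy()
    for _ in range(20): u=d/(1+k*(u@u))
    return rot(c['orientation'])@np.array([u[0],u[1],1])
def onz(c,px,z):
    d=ray(c,px); o=np.array(c['origin']); return o+d*(z-o[2])/d[2]
def proj(c,p):
    v=rot(c['orientation']).T@(np.array(p)-np.array(c['origin'])); u=v[:2]/v[2]
    u=u*(1+c['k1']*(u@u)); m=np.array(c['mtx']); return np.array([m[0,0]*u[0]+m[0,2],m[1,1]*u[1]+m[1,2]])
E
python3 - <<'E'
from h import *
print(bot.get_obs())
ims=[]
for n in ['scene','top']:
    c=bot.camera(n); print(n,c['origin'],c['orientation'],c['mtx'],c['k1'])
    cv2.imwrite(f'pics/{n}0.png',c['frame'][:,:,::-1])
    for t in ['stop_station','stop_button','bar_top','bar_near_flank','reset_button','reset_button_top','part_box','fan','screwdriver']:
        print(t,[(np.round(r['box']),round(r['confidence'],2)) for r in bot.search_frame(c,t)[:2]])
E
```

```text
pics
{'time': 0.0, 'q': array([-6.85277141e+01,  5.01338753e+00,  1.00324288e+01,  9.50991964e+01,
        8.76584447e-05,  8.99996029e+01]), 'qd': array([ 0.07903753, -0.00793762, -0.10996764,  0.13788008,  0.05478722,
       -0.03564255]), 'joint_efforts': array([-8.63697278e-04, -5.20384777e+01,  4.64807081e+01,  1.61949563e-02,
       -1.60132737e-05,  2.67001576e-05]), 'ee_pos': array([ 0.20124208, -0.51160715,  0.23054298]), 'tcp_rot': array([-8.99999118e+01,  8.01551467e-02, -6.85273170e+01]), 'wrist_force': array([ 0.10744927, -0.41914609, -0.22765143]), 'torque': array([ 0.02723629,  0.01567413, -0.02523257]), 'opening': 0.08526617340515297}
scene [0.20531463 0.49635409 0.88250766] [-142.00992726    0.42994933 -150.24815488] [[438.29091048   0.         314.19813457]
 [  0.         438.29091048 202.77898522]
 [  0.           0.           1.        ]] -0.036284275606565886
stop_station [(array([273., 204., 353., 281.]), 0.58)]
stop_button [(array([289., 224., 310., 249.]), 0.87), (array([289., 227., 308., 251.]), 0.29)]
bar_top [(array([290., 225., 309., 251.]), 0.59)]
bar_nea
[... 456 characters left out ...]
28   0.         323.98730934]
 [  0.         373.82148028 201.63596217]
 [  0.           0.           1.        ]] -0.049373689093353844
stop_station [(array([262., 208., 351., 258.]), 0.69), (array([274., 214., 301., 234.]), 0.38)]
stop_button [(array([271., 214., 293., 237.]), 0.63)]
bar_top [(array([274., 216., 297., 237.]), 0.69)]
bar_near_flank []
reset_button [(array([322., 182., 343., 208.]), 0.68), (array([322., 225., 332., 240.]), 0.48)]
reset_button_top [(array([324., 232., 333., 243.]), 0.48)]
part_box [(array([234., 215., 258., 237.]), 0.9), (array([264., 208., 351., 258.]), 0.18)]
fan [(array([322., 183., 343., 207.]), 0.91)]
screwdriver [(array([354., 258., 369., 284.]), 0.52)]
```

```bash
python3 - <<'E'
from h import *
t=cv2.imread('pics/top0.png')[160:300,210:400]; s=cv2.imread('pics/scene0.png')[170:320,240:400]
t=cv2.resize(t,(800,589)); s=cv2.resize(s,None,fx=3.9,fy=3.9,interpolation=cv2.INTER_CUBIC)
cv2.imwrite('pics/t1.png',t); cv2.imwrite('pics/s1.png',s)
E
```

```text
(no output)
```

View pics/t1.png

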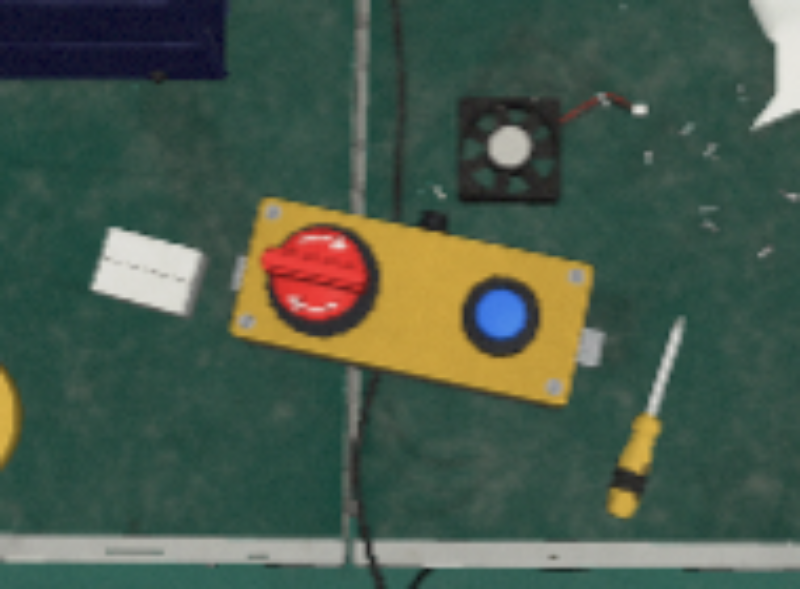

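View pics/s1.png

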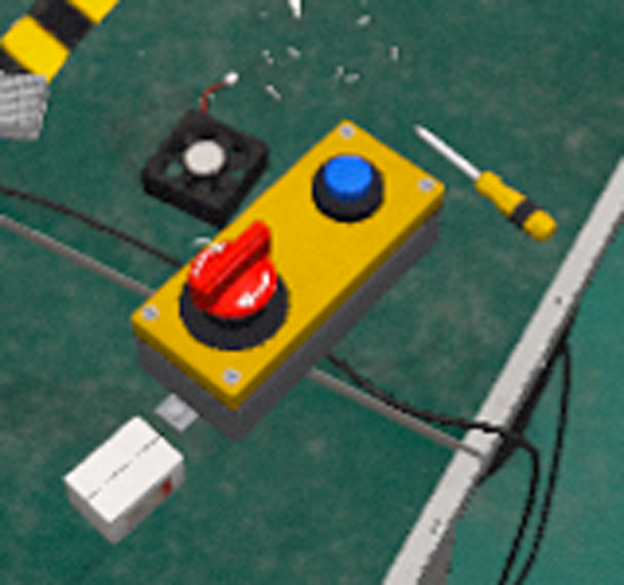

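The pictures show the station with the red knob at top-cam (287,226) and blue at (329,235). The box is left of it, the fan is above and the screwdriver is lower right. Next I fit the station pose from the lid corners in both views.

```bash
cat > fit.py <<'E'
from h import *
from scipy.optimize import least_squares
P=np.array([[40,95,60],[40,-95,60],[-40,-95,60],[-40,95,60],[0,-50,82]])/1000
T=np.array([(263,198),(593,265),(567,405),(231,336),(501,314)]); S=np.array([(133,320),(345,120),(445,186),(234,397),(350,173)])
T=(T+.5)/(800/190)-.5+[210,160]; S=(S+.5)/3.9-.5+[240,170]
ct=bot.camera('top'); cs=bot.camera('scene')
def W(p,q): return R.from_euler('z',p[2]).apply(q)+[p[0],p[1],0]
def f(p,cams): return np.concatenate([(proj(c,w)-x) for c,X in cams for w,x in zip(W(p,P),X)]).ravel()
for cams in ([(ct,T)],[(cs,S)],[(ct,T),(cs,S)]):
    r=least_squares(f,[.4,0,0],args=(cams,)); p=r.x
    print(np.round(p[:2]*1000,1),np.degrees(p[2]).round(2),'res',np.abs(r.fun).max().round(2))
for n,q in dict(bar=[0,.05,.111],end=[0,.078,.111],blue=[0,-.05,.082]).items():
    w=W(p,np.array(q)); print(n,w.round(4),proj(ct,w).round(1),proj(cs,w).round(1))
E
python3 fit.py
```

```text
[485.8  17.4] -11.11 res 0.75
[484.2  17.9] -10.91 res 0.88
[485.   17.5] -10.99 res 1.14
bar [0.4946 0.0666 0.111 ] [283.9 224. ] [299.  234.9]
end [0.4999 0.0941 0.111 ] [271.5 221.5] [290.  243.4]
blue [ 0.4755 -0.0315  0.082 ] [328.7 234.5] [328.9 214.1]
```

Both views agree within 2 mm, and the predicted bar end matches the picture. I check the wider surroundings before the transit.

```bash
cat >> h.py <<'E'
def T(p,q): # station pose fitted
    return R.from_euler('z',-11,degrees=True).apply(np.array(q)/1000)+[.485,.0175,0]
def go(w,yaw=-11):
    o=bot.get_obs(); A=R.from_euler('xyz',o['tcp_rot'],degrees=True); B=R.from_euler('xyz',[-90,0,yaw],degrees=True)
    print('shift',(A.inv().apply(np.array(w)-o['ee_pos'])*1000).round(1),'turn',(A.inv()*B).as_rotvec().round(3))
E
python3 - <<'E'
from h import *
go(T(0,[0,50,160]))
E
```

```text
shift [-430.9   71.3  484.6] turn [-0.    -1.004 -0.   ]
```

View pics/scene0.png

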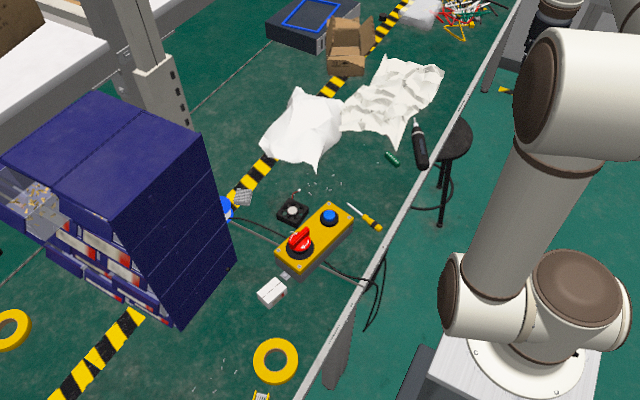

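The path is clear, since the tall blue rack stands well beyond the station. I move over the red button with the fingers closing.

```bash
python3 -m inch '[[[-431,0,485],[0,-1.004,0],0],[[-431,0,485],[0,-1.004,0],0],[[-431,0,485],[0,-1.004,0],0],[[-431,0,485],[0,-1.004,0],0],[[-431,0,485],[0,-1.004,0],0],[[-431,0,485],[0,-1.004,0],0],[[-431,0,485],[0,-1.004,0],0],[[-431,0,485],[0,-1.004,0],0],[[-431,0,485],[0,-1.004,0],0],[[-431,0,485],[0,-1.004,0],0],[[-431,0,485],[0,-1.004,0],0],[[-431,0,485],[0,-1.004,0],0],[[-431,0,485],[0,-1.004,0],0],[[-431,0,485],[0,-1.004,0],0],[[-431,0,485],[0,-1.004,0],0],[[-431,0,485],[0,-1.004,0],0],[[-431,71,485],[0,-1.004,0],0],[[-431,71,485],[0,-1.004,0],0],[[-431,71,485],[0,-1.004,0],0]]' 20
python3 - <<'E'
from h import *
o=bot.get_obs(); print(o['ee_pos'],o['tcp_rot'],o['wrist_force'],o['opening'])
go(T(0,[0,50,113]))
c=bot.camera('wrist'); print(c['origin'])
t=bot.camera('top'); s=bot.camera('scene')
im=[c['frame'][:,:,::-1],cv2.resize(s['frame'][190:270,260:388,::-1],(640,400))]
cv2.imwrite('pics/a.png',cv2.resize(np.vstack(im),(480,600)))
for k,q in dict(end=[0,78,111],top=[0,50,111],blue=[0,-50,82]).items(): print(k,proj(c,T(0,q)).round(), 'in pic',(proj(c,T(0,q))*.75).round())
E
```

```text
time: 3.0
ee_pos: [0.4931, 0.0652, 0.1577]
tcp_rot: [-90.1, 0.2, -11.1]
wrist_force: [-0.5, -0.3, 0.5]
opening: -0.0
[0.49307085 0.06520667 0.15767541] [-90.08871933   0.2351936  -11.12633951] [-0.48268937 -0.26003839  0.52298534] -9.903060108326436e-06
shift [ 1.4 44.7  1.7] turn [ 0.002 -0.002 -0.004]
[0.50721147 0.12890517 0.29978129]
end [319. 177.] in pic [239. 133.]
top [319. 216.] in pic [239. 162.]
blue [319. 311.] in pic [239. 233.]
```

View pics/a.png

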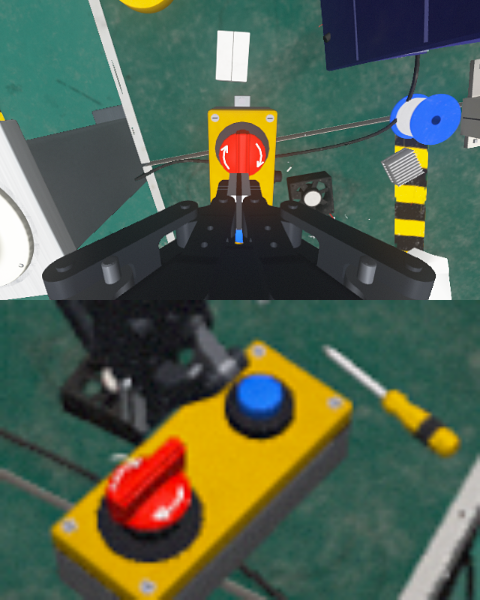

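The wrist view shows the red knob centred near (240,155), and the bar is lined up with the closed fingers to within about 2 mm. Next I press it.

```bash
python3 -m inch '[[[1.4,30,1.7],[0,0,0],0],[[1.4,43,1.7],[0,0,0],0],[[1.4,46,1.7],[0,0,0],0],[[1.4,49,1.7],[0,0,0],0],[[1.4,51,1.7],[0,0,0],0],[[1.4,53,1.7],[0,0,0],0],[[1.4,54,1.7],[0,0,0],0],[[1.4,54,1.7],[0,0,0],0]]'
```

```text
time: 3.95
ee_pos: [0.4976, 0.0675, 0.1092]
tcp_rot: [-89.9, -0.2, -11.1]
wrist_force: [-1.7, -0.2, 5.0]
opening: -0.0002
```

```bash
python3 -m inch '[[[-2,3,0],[0,0,0],0],[[-2,5,0],[0,0,0],0],[[-2,6,0],[0,0,0],0],[[-2,6,0],[0,0,0],0]]'; python3 -c "
from h import *
o=bot.get_obs();print(o['ee_pos'],o['wrist_force']);go(T(0,[0,50,104]))"
```

```text
time: 4.35
ee_pos: [0.4958, 0.068, 0.1039]
tcp_rot: [-89.9, -0.3, -11.1]
wrist_force: [-0.7, 0.0, 7.7]
opening: 0.0
[0.49577827 0.0680166  0.10392235] [-0.68922938  0.0365462   7.74688336]
shift [-0.9 -0.1 -1.6] turn [-0.002 -0.001  0.004]
```

```bash
python3 -m inch '[[[-1,2,-1],[0,0,0],0],[[-1,3,-1],[0,0,0],0],[[-1,3,-1],[0,0,0],0]]'; python3 -m inch '[[[0,-5,0],[0,0,0],0],[[0,-20,0],[0,0,0],0],[[0,-40,0],[0,0,0],0],[[0,-40,0],[0,0,0],0]]'; python3 - <<'E'
from h import *
go(T(0,[-30,75,125])); o=bot.get_obs(); print(o['ee_pos'])
s=bot.camera('scene'); c=bot.camera('wrist')
a=cv2.resize(s['frame'][200:265,265:369,::-1],(640,400),interpolation=cv2.INTER_CUBIC)
w=cv2.resize(c['frame'][120:280,190:446,::-1],(640,400),interpolation=cv2.INTER_CUBIC)
cv2.imwrite('pics/b.png',cv2.resize(np.vstack([a,w]),(480,600)))
for z in (104,111): print(z,[((proj(s,T(0,[0,y,z]))-[265,200])*6.15*.75).round() for y in (22,78)])
print([((proj(c,T(0,q))-[190,120])*2.5*.75).round() for q in ([-40,95,60],[40,95,60],[0,78,104],[0,78,111])])
E
```

```text
time: 4.65
ee_pos: [0.4959, 0.0679, 0.1038]
tcp_rot: [-89.8, -0.5, -11.0]
wrist_force: [-2.5, 3.0, 20.7]
opening: 0.0002
time: 5.05
ee_pos: [0.4964, 0.0679, 0.1465]
tcp_rot: [-89.7, -0.7, -11.0]
wrist_force: [-0.1, -0.5, -0.4]
opening: -0.0
shift [-31.8  21.2  23.2] turn [-0.005 -0.001  0.011]
[0.49641075 0.06792162 0.14647768]
104 [array([198., 131.]), array([116., 208.])]
111 [array([197., 123.]), array([116., 200.])]
[array([140.,  59.]), array([327.,  59.]), array([233., 119.]), array([233., 123.])]
```

View pics/b.png

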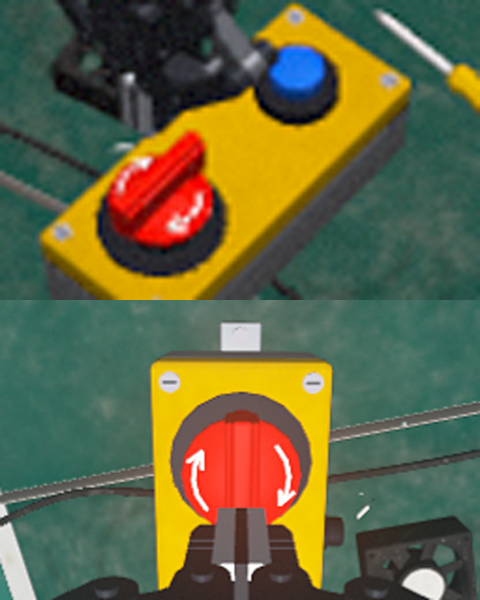

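The knob bottomed at z=0.1038 with 20.7 N and stays low after release: the bar lies along (116,208)-(198,131) as predicted for 104 mm, so it is latched. The wrist view puts the station about 2 mm further +x. I go to the bar's −x side at its outer end.

```bash
python3 -m inch '[[[-32,0,24],[0,0,0.011],0],[[-32,0,24],[0,0,0.011],0],[[-32,20,24],[0,0,0.011],0],[[-32,40,24],[0,0,0.011],0],[[-32,52,24],[0,0,0.011],0],[[-32,52,24],[0,0,0.011],0],[[-32,52,24],[0,0,0.011],0]]'; python3 -c "
from h import *
o=bot.get_obs();print(o['ee_pos'],o['wrist_force']);go(T(0,[-10,76,94.5]))"
```

```text
time: 5.85
ee_pos: [0.4693, 0.0975, 0.0918]
tcp_rot: [-89.8, 0.2, -11.1]
wrist_force: [0.5, 1.1, 1.0]
opening: 0.0004
[0.46932974 0.09745458 0.09179139] [0.54966162 1.0574939  0.98723535]
shift [20.6 -2.8  0.5] turn [-0.004 -0.001 -0.003]
```

```bash
python3 -m inch '[[[5,-2.5,0],[0,0,0],0],[[10,-2.5,0],[0,0,0],0],[[14,-2.5,0],[0,0,0],0],[[17,-2.5,0],[0,0,0],0],[[20,-2.5,0],[0,0,0],0],[[20,-2.5,0],[0,0,0],0]]'; python3 -c "
from h import *
o=bot.get_obs();print(o['ee_pos'],o['wrist_force']);go(T(0,[0,76,94.5]))"
```

```text
time: 6.45
ee_pos: [0.4889, 0.0938, 0.0945]
tcp_rot: [-89.7, 0.2, -11.1]
wrist_force: [-4.5, 2.9, 5.8]
opening: -0.0003
[0.48886137 0.09384415 0.09452515] [-4.52577946  2.91052975  5.75924002]
shift [10.8 -0.   0.3] turn [-0.005 -0.001 -0.004]
```

```bash
python3 -m inch '[[[2,0,0],[0,0,0],0],[[4,0,0],[0,0,0],0],[[6,0,0],[0,0,0],0],[[6,0,0],[0,0,0],0]]'; python3 - <<'E'
from h import *
o=bot.get_obs();print(o['ee_pos'],o['wrist_force']);go(T(0,[0,76,94.5]))
s=bot.camera('scene'); c=bot.camera('wrist')
a=cv2.resize(s['frame'][200:265,265:369,::-1],(640,400),interpolation=cv2.INTER_CUBIC)
w=cv2.resize(c['frame'][120:280,190:446,::-1],(640,400),interpolation=cv2.INTER_CUBIC)
cv2.imwrite('pics/c.png',cv2.resize(np.vstack([a,w]),(480,600)))
E
```

```text
time: 6.85
ee_pos: [0.493, 0.0931, 0.0952]
tcp_rot: [-89.7, 0.4, -11.0]
wrist_force: [-13.3, 2.3, 13.1]
opening: -0.0001
[0.49296064 0.09306703 0.09516306] [-13.31342143   2.34150173  13.09607216]
shift [6.6 0.6 0.3] turn [-0.005 -0.    -0.007]
```

View pics/c.png

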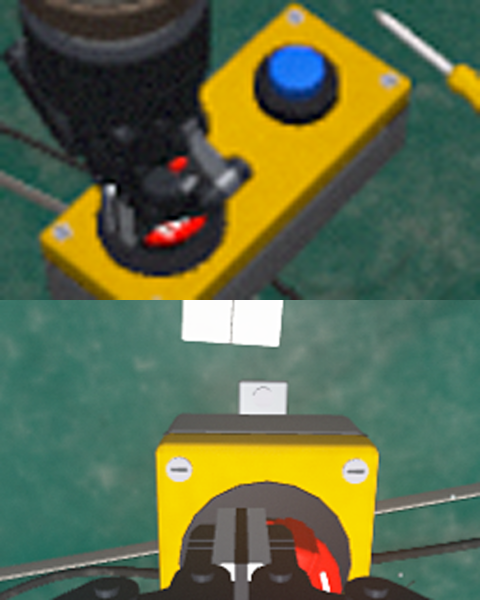

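The head is turning: in the wrist view its bar now slants to the right at (295,540). Because friction gives an upward load, I let the tool rise with the head while pushing on.

```bash
python3 -m inch '[[[2,-1.5,0],[0,0,0],0],[[4,-2.5,0],[0,0,0],0],[[6,-3.5,0],[0,0,0],0],[[7,-4,0],[0,0,0],0],[[7,-4,0],[0,0,0],0]]'; python3 -c "
from h import *
o=bot.get_obs();print(o['ee_pos'],o['wrist_force']);go(T(0,[0,76,94.5]))"
```

```text
time: 7.45
ee_pos: [0.499, 0.0916, 0.0992]
tcp_rot: [-89.8, 0.5, -11.0]
wrist_force: [-6.5, 0.1, 6.1]
opening: -0.0003
[0.49896024 0.09157134 0.09918851] [-6.47667492  0.10908801  6.08157849]
shift [0.5 4.7 0.6] turn [-0.004 -0.    -0.009]
```

```bash
python3 -m inch '[[[2,0,0],[0,0,0],0],[[3,0,0],[0,0,0],0],[[3,0,0],[0,0,0],0],[[0,0,0],[0,0,0],0],[[-6,0,0],[0,0,0],0],[[-16,0,0],[0,0,0],0],[[-30,0,0],[0,0,0],0],[[-30,-20,0],[0,0,0],0],[[-30,-50,0],[0,0,0],0],[[-30,-50,0],[0,0,0],0]]'; python3 - <<'E'
from h import *
o=bot.get_obs();print(o['ee_pos'],o['wrist_force']);go(T(0,[2,-50,130]))
s=bot.camera('scene'); c=bot.camera('wrist')
a=cv2.resize(s['frame'][200:265,265:369,::-1],(640,400),interpolation=cv2.INTER_CUBIC)
w=cv2.resize(c['frame'][120:280,190:446,::-1],(640,400),interpolation=cv2.INTER_CUBIC)
cv2.imwrite('pics/d.png',cv2.resize(np.vstack([a,w]),(480,600)))
E
```

```text
time: 8.45
ee_pos: [0.4706, 0.0972, 0.1529]
tcp_rot: [-89.7, 0.3, -11.0]
wrist_force: [0.4, 0.1, -0.1]
opening: 0.0
[0.47062    0.0972366  0.15287799] [ 0.36381453  0.07767862 -0.12376418]
shift [  31.5   22.  -125.6] turn [-0.006 -0.    -0.005]
```

View pics/d.png

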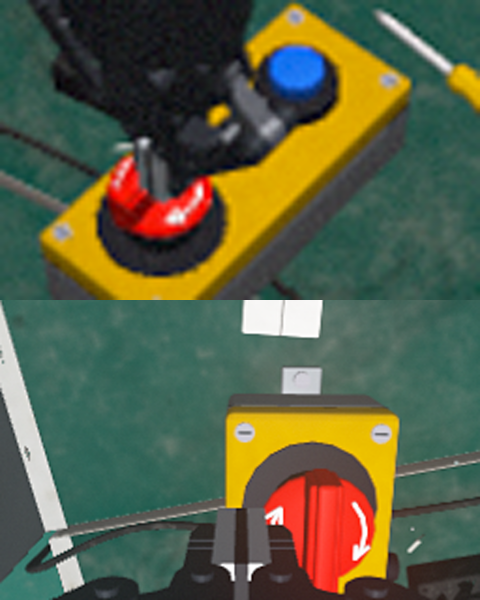

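The head has turned back to 0 and risen: its rim edge moved from about row 246 to 236, matching the 8 px predicted for 7 mm. Now the blue button.

```bash
python3 -m inch '[[[31,0,-45],[0.006,0,0.005],0],[[31,0,-90],[0.006,0,0.005],0],[[31,0,-126],[0,0,0],0],[[31,0,-126],[0,0,0],0],[[31,30,-126],[0,0,0],0],[[31,50,-126],[0,0,0],0],[[31,62,-126],[0,0,0],0],[[31,66,-126],[0,0,0],0],[[31,66,-126],[0,0,0],0]]'; python3 -c "
from h import *
o=bot.get_obs();print(o['ee_pos'],o['wrist_force']);go(T(0,[2,-50,76]))"
```

```text
time: 9.45
ee_pos: [0.4753, -0.0318, 0.0826]
tcp_rot: [-89.8, 0.5, -11.0]
wrist_force: [0.9, -0.3, 0.8]
opening: 0.0002
[ 0.4752852  -0.0318222   0.08264913] [ 0.87197981 -0.31083463  0.80082673]
shift [2.2 6.6 0.2] turn [-0.004  0.    -0.009]
```

```bash
python3 -m inch '[[[2,3,0],[0,0,0],0],[[2,5,0],[0,0,0],0],[[2,7,0],[0,0,0],0],[[2,9,0],[0,0,0],0],[[2,9.5,0],[0,0,0],0],[[2,9.5,0],[0,0,0],0]]'
```

```text
time: 10.05
ee_pos: [0.4781, -0.0321, 0.0758]
tcp_rot: [-89.7, 0.3, -11.0]
wrist_force: [-6.0, 1.1, 20.8]
opening: -0.0
```

The blue button bottomed at z=0.0758 with 20.8 N. I lift clear and check.

```bash
python3 -m inch '[[[0,-5,0],[0,0,0],0],[[0,-25,0],[0,0,0],0],[[0,-70,0],[0,0,0],0],[[0,-115,0],[0,0,0],0],[[-60,-130,-60],[0,0,0],0],[[-110,-130,-110],[0,0,0],0],[[-150,-130,-150],[0,0,0],0],[[-150,-130,-150],[0,0,0],0],[[-150,-130,-150],[0,0,0],0],[[-150,-130,-150],[0,0,0],0]]'; python3 - <<'E'
from h import *
o=bot.get_obs();print(o['ee_pos'],o['wrist_force'],o['time'])
s=bot.camera('scene'); t=bot.camera('top')
s0=cv2.imread('pics/scene0.png'); t0=cv2.imread('pics/top0.png')
f=lambda i,y,x:cv2.resize(i[y:y+110,x:x+140],(400,300),interpolation=cv2.INTER_CUBIC)
r=lambda d:d['frame'][:,:,::-1]
cv2.imwrite('pics/e.png',np.vstack([np.hstack([f(s0,185,250),f(r(s),185,250)]),np.hstack([f(t0,175,230),f(r(t),175,230)])]))
for n in ['part_box','fan','screwdriver','stop_button','reset_button']:
    print(n,[(np.round(x['box']),round(x['confidence'],2)) for c in(s,t) for x in bot.search_frame(c,n)[:1]])
E
```

```text
time: 11.05
ee_pos: [0.3018, -0.1525, 0.2064]
tcp_rot: [-89.8, 0.2, -11.2]
wrist_force: [0.8, 0.2, -0.0]
opening: 0.0001
[ 0.30179056 -0.15248839  0.20639602] [ 0.80863923  0.19451391 -0.04564801] 11.05
part_box [(array([259., 279., 286., 310.]), 0.57), (array([236., 212., 259., 236.]), 0.6)]
fan [(array([277., 200., 311., 229.]), 0.93), (array([324., 185., 361., 207.]), 0.88)]
screwdriver [(array([345., 203., 383., 233.]), 0.76), (array([353., 240., 376., 286.]), 0.74)]
stop_button [(array([290., 224., 311., 248.]), 0.98), (array([270., 213., 295., 236.]), 0.61)]
reset_button [(array([325., 212., 334., 221.]), 0.55), (array([322., 229., 331., 239.]), 0.51)]
```

View pics/e.png

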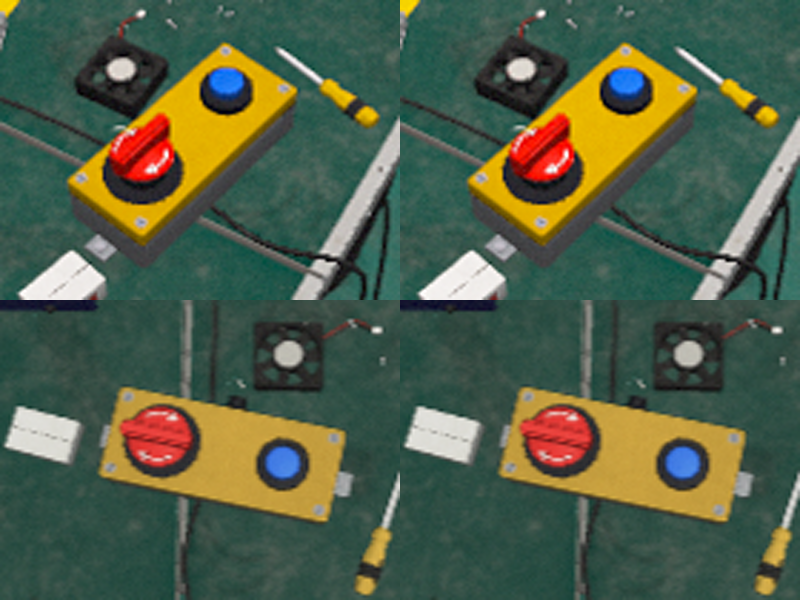

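Before (left) and after (right) look identical. The red knob is out and untwisted at (140,150)/(540,150), the blue button is up, and the bystanders haven't moved.

```bash
python3 -c "
from workcell import bot
print(bot.job_done())"
```

```text
the job is handed in; nothing more can be done
None
```

The stop test is done in the order asked and handed in at about 11 s on the robot's clock, well under the 42 s limit.

- **Red button pressed:** it bottomed at z = 0.104 m with about 21 N. It stayed down after I lifted off, as the picture showed.
- **Red head twisted:** I pushed the bar's −x side near its outer end with the closed fingers, with no pinching. Force peaked at about 13 N sideways and 13 N upward, then dropped. After I backed off, the head was out and turned back to 0.
- **Blue button pressed:** it bottomed at z = 0.076 m with about 21 N, and came back up when released.

**Last checks:** the before and after pictures match from both cameras. The red button is out, the blue button is up, and the part box, fan and screwdriver are where they were. The arm is clear of everything and the wrist force is about 0.

**Disagreements:**
- The wrist camera put the station about 2–3 mm further in +x than the fit from the two fixed cameras. This is about the calibration error, and it didn't matter for the pushes.
- The search boxes for the fan and screwdriver differ in size between the start and end pictures. The pictures themselves show neither has moved.

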